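Push the spice tray back into the counter corner

ROBOT

A 6-joint arm with a two-finger parallel gripper is mounted at the origin on the work surface. World frame = base frame: x ahead of the robot, y to its left, z up, the work surface at z = 0. Lengths are in m, angles in rad, forces in N, time in s.
With the tool pointing down it reaches from about 0.25 to 0.725 m from the base axis. Payload 9.7 kg.
Tool frame: the origin (TCP) lies on the centre line of the jaws, within the pads' length; the fingertips stand 8 mm ahead of it and the grasp point (between the pads) lies 11 mm behind it; z points along the fingers, y is the line along which they close (so a half turn about z gives the same grasp; the last joint's range is limited). The gripper opens to 85 mm and grips with 20 to 120 N. Pads are 22 mm wide; open, the fingers measure 114 mm over their backs; the gripper's body (76 mm by 85 mm) begins 54 mm behind the grasp point. The pads swing forward as they close: fully open they stand 13 mm farther back than shut.
Start: joints at [1.143, 0.087, 0.176, 1.66, 0, 1.571], TCP at [0.228, 0.5, 0.239] pointing down, gripper open.
Joint ranges: [-3.13, 3.13], [-0.85, 1.81], [-1.15, 1.24], [-2.2, 2.28], [-1.44, 1.52], [-3.14, 3.14]. Speed limits (rad/s): [2.22, 2.22, 2.57, 3.14, 3.14, 3.14].

INTERFACE

Orientations are given as a unit quaternion [x, y, z, w].
In Python, from bench import r gives the robot as it stands.
- The arm moves only by the shell command python3 -m jog 'ROWS'. ROWS is JSON, a list of rows, each an object with "xyz": the shift along the world's x, y, z in cm, a list of three; "yaw": the turn about the world's z in rad; "jaw": the closure, from -1 (fully open) to 1 (shut). A call has 1 to 12 rows; each row is the pose to reach, as a shift and turn from the pose commanded when the call began; what a row does not reach only later rows make up. A row lasts 1/8 s, in which the tool goes at most 62.5 mm and 10.7 degrees, less where a joint would pass 70% of its speed; a pose out of reach is approached as far as the arm can. A call with a gripper value outside its range is refused whole. The fingers move at their own pace and stop on an object; the grip force is fixed at half the most. Time passes only in rows, so rows that repeat a pose let the fingers close. It gives the time, the measured TCP pose, the force, the opening and the grip force at its end, in the units of the state.
- r.get_obs(): the state, without advancing time (a new reading comes with each control period).
- r.get_image(name): name is "scene" or "top" or "wrist"; returns the picture (400x640x3 uint8, red, green, blue); there is no depth.
- r.calibration(name): a dict with "vfov" (degrees; the focal length in pixels is half the picture's height over the tangent of half this angle, whatever the lens; pixels are square), "cx", "cy" (the principal point, pixels), "dist" ([k1, k2, p1, p2, k3] as OpenCV has them; the pictures are not rectified), "rvec" (rotation vector, rad) and "tvec" (3), from world to camera coordinates, as OpenCV has them; the wrist camera has in their place "mount" (4x4, takes a point from camera to tool coordinates, whose origin is the TCP and whose axes are the flange's). Camera axes: x right, y down, z forward; pixel columns grow to the right and rows downward; lengths in m; the calibration is good to about 2 mm. A picture is of the moment at which its call begins: read the wrist's pose just before it. calibration takes no time and is no camera call.
- r.hand_in(): hands the job in; it is judged then, once.
Trained networks look in the newest picture that a camera, given by its name, has taken for a name from the list of things; names that differ only in an ending like _2 or _b are one class to them, and where a whole thing is asked for, a point or a joint stands for the part that bears it (a point fixed in the world has none). Each returns a list of dicts, best first, with "confidence" (0 to 1); they miss things now and then, are a little off and sometimes report something else, mostly with a low value. They report only what shows in the picture. A call takes as long as a camera call. They do not tell look-alikes from the thing itself.
- r.trace(camera, thing): "mask" (400x640 bool, what is visible of it).
- r.landmark_of(camera, thing): "point" ([x, y, z] in m, in world coordinates, good to about 4 mm: a listed point, or the origin of a listed thing).
The state is a dict: "clock": time; "joint_pos": joint angles; "dq": joint speeds; "joint_torque": joint torques, N m; "tcp_pos": TCP position; "eef_rot": TCP orientation; "contact_force": force on the tool from outside, world axes, zero at the start; "torque": the same for the moment, N m; "opening": opening from 0.0 (shut) to 1.0 (fully open); "grip_force": force on a finger pad.
Only numpy, scipy, OpenCV 4.12 (cv2) and the standard library are available. Lean on these libraries where they do the work, as an engineer would, in place of code of your own. Each camera call takes 0.05 s, during which the arm holds its last target. There are 200 camera calls.

TASK

Gently push the wooden spice tray along the counter, back into the corner: its long back side flush against the back upstand and its short right side flush against the side upstand. Push only on the outside of the tray: do not lift it, do not touch the jars standing in it, and keep them all upright. Leave the pepper mill, the glass canister and the mug where they are.

Things in the scene. Friction and masses are not known exactly. Their poses are not given: they have to be found in the camera images.
- corner: fixed white-marble upstands edging the counter: two strips 60 mm high, 20 mm thick, meeting at a right angle, a painted ledge of the same height behind. Origin: inside corner at counter height. Back upstand: its face is this frame's plane x = 0, over 1 m along +y. Side upstand: its face is the plane y = 0, 420 mm along -x (to the robot). Open counter at x < 0, y > 0. Yaw within 0.09 rad
- tray: loose light-wood tray, 124 mm deep (x), 178 mm long (y), 50 mm high, walls 8 mm, plain vertical outsides, filled by six jars in two rows (no room for a finger). Origin: centre of underside. +x to its long back side, -y to its short right side. Starts 2 to 14 cm short of both upstands, up to 0.35 rad from square. With jars 0.75 to 1 kg; slides at 3.5 to 7 N, stops dead at the upstands
- tray_back_left (a point): lower outer corner of the tray at its back left (x +62 mm, y +89 mm in the tray)
- tray_back_right (a point): lower outer corner of the tray at its back right (x +62 mm, y -89 mm in the tray)
- tray_front_right (a point): lower outer corner of the tray at its front right (x -62 mm, y -89 mm in the tray)
- jar0: loose glass spice jar with steel lid, 50 mm across, 85 mm high, 90 g, standing in the tray (right of the front row) on its 6 mm floor, so its top is 91 mm above the counter. Origin: centre of its underside; z up its axis. Not to be touched
- jar1: loose glass spice jar with steel lid, 50 mm across, 85 mm high, 90 g, standing in the tray (right of the back row) on its 6 mm floor, so its top is 91 mm above the counter. Origin: centre of its underside; z up its axis. Not to be touched
- jar2: loose glass spice jar with steel lid, 50 mm across, 85 mm high, 90 g, standing in the tray (middle of the front row) on its 6 mm floor, so its top is 91 mm above the counter. Origin: centre of its underside; z up its axis. Not to be touched
- jar3: loose glass spice jar with steel lid, 50 mm across, 85 mm high, 90 g, standing in the tray (middle of the back row) on its 6 mm floor, so its top is 91 mm above the counter. Origin: centre of its underside; z up its axis. Not to be touched
- jar4: loose glass spice jar with steel lid, 50 mm across, 85 mm high, 90 g, standing in the tray (left of the front row) on its 6 mm floor, so its top is 91 mm above the counter. Origin: centre of its underside; z up its axis. Not to be touched
- jar5: loose glass spice jar with steel lid, 50 mm across, 85 mm high, 90 g, standing in the tray (left of the back row) on its 6 mm floor, so its top is 91 mm above the counter. Origin: centre of its underside; z up its axis. Not to be touched
- mill: turned dark-wood pepper mill, 58 mm across, 186 mm high, standing near the back upstand beyond the tray's left. Origin: centre of its underside. Leave alone
- canister: glass storage jar with wooden lid, 104 mm across, 157 mm high, standing further left. Origin: centre of its underside. Leave alone
- mug: white mug, 80 mm across (handle on its +y side reaches about 35 mm further), 92 mm high, standing on the open counter left of the tray. Origin: centre of its underside. Leave alone
Not all that is in view belongs to the job. Of the things that look like the tray, take the one that is farthest to the robot's right at the start.

How it is judged:
At the end, for the whole second after the job is handed in: The tray lies flat and still on the counter with both ends of its long back side within 6 mm of the back upstand and both ends of its short right side within 6 mm of the side upstand; all six jars stand upright on its floor (x of each of tray_back_left, tray_back_right in the frame of corner above -0.006 m and y of each of tray_back_right, tray_front_right in the frame of corner below 0.006 m and height (world z) of tray below 0.006 m and angle between tray's own z axis and vertical below 0.05 rad and linear speed of tray below 0.01 m/s and angle between each of jar0, jar1, jar2, jar3, jar4, jar5's own z axis and vertical below 0.1 rad and z of each of jar0, jar1, jar2, jar3, jar4, jar5 in the frame of tray below 0.016 m); the robot touches nothing.
It fails at once if the tray is lifted or tipped (15 mm off the counter or 0.12 rad) (height (world z) of tray above 0.015 m or angle between tray's own z axis and vertical above 0.12 rad).
It fails at once if the tray is shoved hard (faster than 0.35 m/s) (linear speed of tray above 0.35 m/s).
It fails at once if the fingers touch a jar in the tray (more than 1 N) (contact force between the fingers and jar0 above 1 N or contact force between the fingers and jar1 above 1 N or contact force between the fingers and jar2 above 1 N or contact force between the fingers and jar3 above 1 N or contact force between the fingers and jar4 above 1 N or contact force between the fingers and jar5 above 1 N).
It fails at once if a jar is knocked over (0.3 rad) or lifted (25 mm off the tray's floor) (angle between any of jar0, jar1, jar2, jar3, jar4, jar5's own z axis and vertical above 0.3 rad or z of any of jar0, jar1, jar2, jar3, jar4, jar5 in the frame of tray above 0.031 m).
It fails at once if the pepper mill, canister or mug is disturbed (moved 20 mm or tipped 0.2 rad) (distance of any of mill, canister, mug from where it was at the start of the episode above 0.02 m or angle between any of mill, canister, mug's own z axis and vertical above 0.2 rad).
It also fails if it takes over 58 s, if anything falls off the work surface, if the arm or the gripper's body presses on something with over 40 N, if the wrist force passes 120 N, or if a joint passes its speed limit or range.

## Working session

There is one attempt and no reset: what is moved stays moved. The work goes in short steps, Python scripts to look and compute and a shell command to move; the robot and the scene stay as the last step left them, time stands still between calls to the robot, and variables do not carry over. Pictures are saved under pics/ and viewed, at most 10 in all, crops included, and the job is handed in when it is done.

```bash
mkdir -p pics
python3 - <<'E'
from bench import r
import cv2,numpy as np
for c in ("top","scene"):
    im=r.get_image(c); cv2.imwrite(f"pics/{c}0.png",im[:,:,::-1])
    for t in ("corner","tray","tray_back_left","tray_back_right","tray_front_right","mill","mug","canister"):
        for d in r.landmark_of(c,t)[:3]: print(c,t,np.round(d["point"],3),round(d["confidence"],2))
o=r.get_obs();print(o)
E
```

```text
top corner [ 0.701 -0.309  0.002] 0.72
top corner [0.411 0.222 0.004] 0.65
top tray [ 0.54  -0.092 -0.002] 0.75
top tray [ 0.514 -0.042  0.005] 0.61
top tray [ 0.567 -0.093  0.005] 0.49
top tray_back_left [ 0.153  0.212 -0.001] 0.92
top tray_back_left [ 0.601 -0.003  0.002] 0.69
top tray_back_right [ 0.602 -0.183 -0.002] 0.87
top tray_front_right [ 0.482 -0.18  -0.   ] 0.83
top tray_front_right [0.27  0.4   0.002] 0.83
top tray_front_right [ 0.512 -0.044  0.005] 0.31
top mill [ 0.619  0.179 -0.   ] 0.73
top mug [0.41  0.221 0.002] 0.62
top canister [0.606 0.337 0.002] 0.63
scene corner [ 0.703 -0.308  0.   ] 0.94
scene tray [ 0.541 -0.091  0.001] 0.87
scene tray [0.216 0.305 0.002] 0.74
scene tray [0.599 0.001 0.   ] 0.31
scene tray_back_left [0.154 0.212 0.001] 0.89
scene tray_back_left [0.602 0.006 0.001] 0.82
scene tray_back_right [ 0.146  0.392 -0.001] 0.81
scene tray_back_right [ 0.605 -0.179 -0.002] 0.6
scene tray_front_right [ 0.272  0.395 -0.001] 0.83
scene mill [ 0.623  0.183 -0.005] 0.95
scene mug [ 0.413  0.224 -0.002] 0.73
scene mug [ 0.515 -0.146  0.005] 0.68
scene canister [ 0.604  0.338 -0.   ] 0.98
{'clock': 0.9, 'joint_pos': array([1.14299190e+00, 8.68750252e-02, 1.75874624e-01, 1.65980881e+00,
       1.65375131e-05, 1.57078564e+00]), 'dq': array([-2.67400480e-04, -5.30974529e-04,  6.85535786e-04,  2.05699413e-04,
       -1.70425377e-03,  4.05270455e-06]), 'joint_torque': array([-1.14859369e-03, -5.20104647e+01,  4.64849317e+01,  1.78385890e-03,
       -2.56975966e-05, -2.99594163e-06]), 'tcp_pos': array([0.22816949, 0.5004197 , 0.23928488]), 'eef_rot': array([ 2.12269571e-01,  9.77211149e-01, -4.54080121e-06, -9.44800857e-06]), 'contact_force': array([-0.14196297,  0.37539705,  0.09705234]), 'torque': array([-0.00123725, -0.00209587,  0.03615632]), 'grip_force': 0.0, 'opening': 1.0008547729294988}
```

```bash
python3 -c "
import cv2,numpy as np
a=cv2.imread('pics/top0.png');b=cv2.imread('pics/scene0.png')
cv2.imwrite('pics/both.png',cv2.resize(np.vstack([a,b]),(480,600)))"
```

```text
(no output)
```

View pics/top0.png

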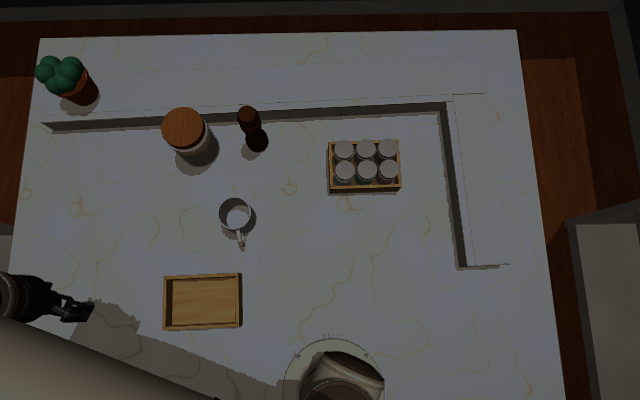

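View pics/scene0.png

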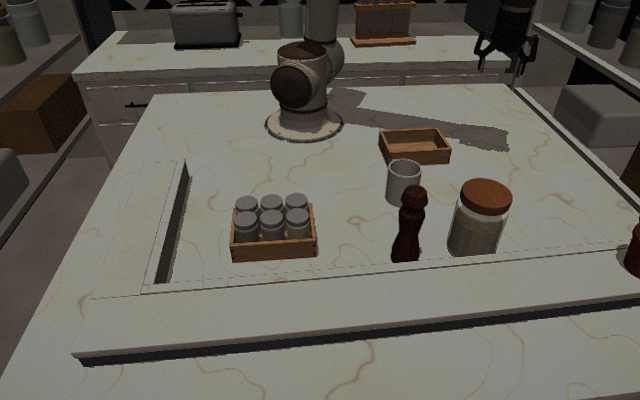

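```bash
cat > h.py <<'E'
from bench import r
import cv2,numpy as np
def toplane(cam,px,z):
    c=r.calibration(cam);f=200/np.tan(np.radians(c["vfov"])/2)
    K=np.array([[f,0,c["cx"]],[0,f,c["cy"]],[0,0,1]])
    u=cv2.undistortPoints(np.array(px,float).reshape(-1,1,2),K,np.array(c["dist"],float))[:,0]
    R=cv2.Rodrigues(np.array(c["rvec"],float))[0];C=-R.T@np.array(c["tvec"],float).ravel()
    d=np.c_[u,np.ones(len(u))]@R
    return (C+d*((z-C[2])/d[:,2])[:,None])[:,:2]
E
python3 - <<'E'
from h import *
g=cv2.cvtColor(cv2.imread('pics/top0.png'),cv2.COLOR_BGR2GRAY).astype(float)
def edges(v,lo):  # subpixel strongest falling and rising edges
    d=np.diff(v);return lo+np.argmin(d)+.5,lo+np.argmax(d)+.5
A=[];B=[]
for c in range(270,430,10):
    a,b=edges(g[85:130,c],85);A.append((c,a));B.append((c,b))
C=[];D=[]
for q in range(130,255,8):
    a,b=edges(g[q,425:480],425);C.append((a,q));D.append((b,q))
for n,P,z,ax in(("back top",A,.06,1),("back bottom",B,0,1),("side bottom",C,0,0),("side top",D,.06,0)):
    w=toplane("top",P,z);x,y=w[:,ax],w[:,1-ax]
    k=np.polyfit(x,y,1);m=abs(y-np.polyval(k,x))<.006;k=np.polyfit(x[m],y[m],1)
    print(n,k,m.mean(),np.std((y-np.polyval(k,x))[m]))
bi=r.trace
im=r.get_image("top");m=max(r.trace("top","tray"),key=lambda d:d["confidence"])["mask"]
print(cv2.minAreaRect(np.argwhere(m)[:,::-1].astype(np.int32)))
big=cv2.resize(cv2.imread('pics/top0.png')[85:285,300:500],(800,600)[:1]*0+(600,600),interpolation=cv2.INTER_CUBIC);cv2.imwrite('pics/crop.png',cv2.convertScaleAbs(big,alpha=1.6))
E
```

```text
back top [-0.03457925  0.68961054] 1.0 0.0006848718200676067
back bottom [-0.02971484  0.68138334] 0.5 0.0007660844999466646
side bottom [-0.00048913 -0.31043794] 0.9375 0.001957223600659301
side top [ 0.03570294 -0.33069454] 1.0 0.000711867597057749
((201.5149688720703, 301.29925537109375), (54.18231201171875, 81.59806823730469), 87.1375961303711)
```

View pics/crop.png

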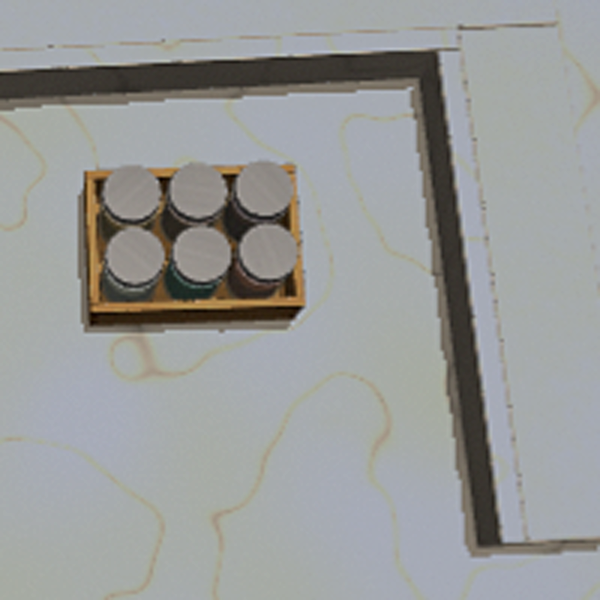

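The trays' look-alike is the empty one near (0.22, 0.30). The filled tray, at (0.541, −0.091) and nearly square, is farthest right. The corner is at about (0.701, −0.307) with yaw ≈ 0.035. I'll push −y first from the tray's left side.

```bash
python3 -m jog '[{"xyz":[31.3,-45,0],"yaw":-1.108,"jaw":-0.1},{"xyz":[31.3,-45,0],"yaw":-1.108,"jaw":-0.1},{"xyz":[31.3,-45,0],"yaw":-1.108,"jaw":-0.1},{"xyz":[31.3,-45,0],"yaw":-1.108,"jaw":-0.1},{"xyz":[31.3,-45,0],"yaw":-1.108,"jaw":-0.1},{"xyz":[31.3,-45,0],"yaw":-1.108,"jaw":-0.1},{"xyz":[31.3,-45,0],"yaw":-1.108,"jaw":-0.1},{"xyz":[31.3,-45,0],"yaw":-1.108,"jaw":-0.1},{"xyz":[31.3,-45,0],"yaw":-1.108,"jaw":-0.1},{"xyz":[31.3,-45,0],"yaw":-1.108,"jaw":-0.1},{"xyz":[31.3,-45,0],"yaw":-1.108,"jaw":-0.1},{"xyz":[31.3,-45,-4],"yaw":-1.108,"jaw":-0.1}]'
```

```text
clock: 2.5
tcp_pos: [0.5421, 0.0515, 0.2018]
eef_rot: [0.694, 0.72, 0.002, 0.002]
contact_force: [0.2, -0.2, -0.2]
opening: 0.549
grip_force: 0.0
```

```bash
python3 -m jog '[{"xyz":[0,0,-6]},{"xyz":[0,0,-11]},{"xyz":[0,0,-15]},{"xyz":[0,0,-16.3]},{"xyz":[0,0,-16.3]},{"xyz":[0,0,-16.3]}]'
python3 - <<'E'
from h import *
im=r.get_image("scene");cv2.imwrite("pics/s1.png",cv2.resize(im[150:290,180:460,::-1],(800,400)))
E
```

```text
validation failed for argument at $[0]...
```

View pics/s1.png

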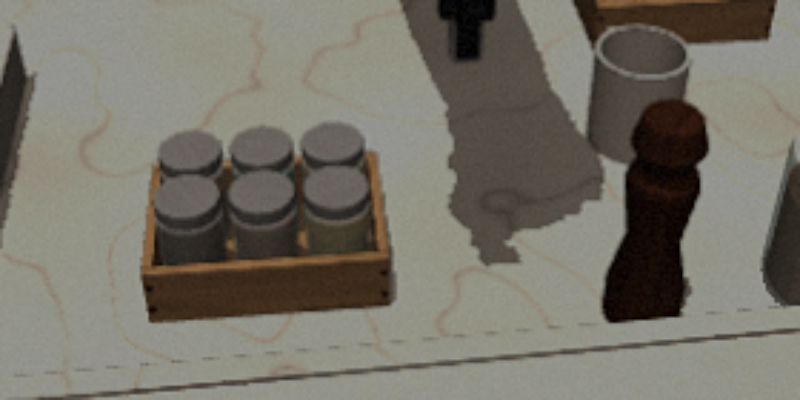

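The call was refused because every row needs all the keys. The gripper is still high, clear between tray and mill.

```bash
python3 -m jog '[{"xyz":[0,0,-6],"yaw":0,"jaw":-0.1},{"xyz":[0,0,-11],"yaw":0,"jaw":-0.1},{"xyz":[0,0,-15],"yaw":0,"jaw":-0.1},{"xyz":[0,0,-16.3],"yaw":0,"jaw":-0.1},{"xyz":[0,0,-16.3],"yaw":0,"jaw":-0.1},{"xyz":[0,0,-16.3],"yaw":0,"jaw":-0.1}]'
python3 - <<'E'
from h import *
im=r.get_image("scene");cv2.imwrite("pics/s2.png",cv2.resize(im[150:290,180:460,::-1],(800,400)))
E
```

```text
clock: 3.3
tcp_pos: [0.5423, 0.0508, 0.0385]
eef_rot: [0.694, 0.72, 0.001, 0.001]
contact_force: [0.4, -0.0, 0.2]
opening: 0.548
grip_force: 0.0
```

View pics/s2.png

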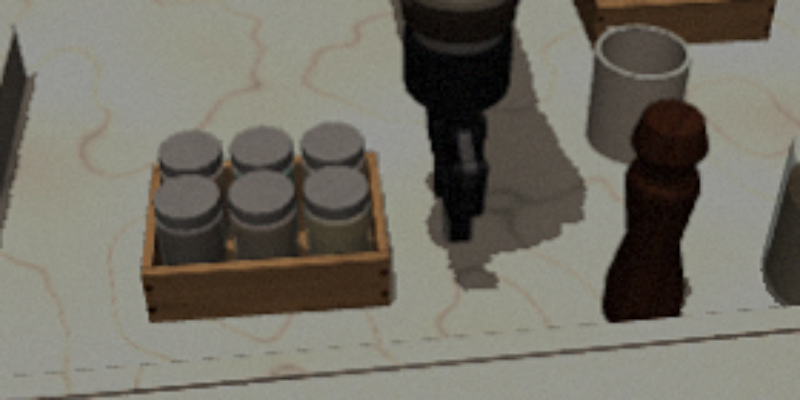

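```bash
python3 -m jog '[{"xyz":[0.1,-2,-0.3],"yaw":0,"jaw":-0.1},{"xyz":[0.1,-3,-0.3],"yaw":0,"jaw":-0.1},{"xyz":[0.1,-4,-0.3],"yaw":0,"jaw":-0.1},{"xyz":[0.2,-5,-0.3],"yaw":0,"jaw":-0.1},{"xyz":[0.2,-6.2,-0.3],"yaw":0,"jaw":-0.1},{"xyz":[0.25,-7.4,-0.3],"yaw":0,"jaw":-0.1},{"xyz":[0.3,-8.6,-0.3],"yaw":0,"jaw":-0.1},{"xyz":[0.35,-9.8,-0.3],"yaw":0,"jaw":-0.1},{"xyz":[0.4,-11,-0.3],"yaw":0,"jaw":-0.1},{"xyz":[0.4,-12,-0.3],"yaw":0,"jaw":-0.1},{"xyz":[0.4,-12,-0.3],"yaw":0,"jaw":-0.1}]'
python3 - <<'E'
from h import *
for c in ("top","scene"):
    im=r.get_image(c);cv2.imwrite(f"pics/{c}3.png",im[...,::-1])
    for t in ("tray","tray_back_left","tray_back_right","tray_front_right"):
        for d in r.landmark_of(c,t)[:3]: print(c,t,np.round(d["point"],3),round(d["confidence"],2))
E
```

```text
clock: 4.72
tcp_pos: [0.5452, -0.0703, 0.0334]
eef_rot: [0.695, 0.719, -0.0, 0.0]
contact_force: [0.3, -0.3, 0.4]
opening: 0.553
grip_force: 0.0
top tray [ 0.7   -0.308  0.004] 0.61
top tray [ 0.213  0.302 -0.   ] 0.55
top tray_back_left [ 0.489 -0.261 -0.001] 0.65
top tray_back_left [0.151 0.215 0.002] 0.57
top tray_back_right [ 0.61  -0.257 -0.   ] 0.74
top tray_back_right [0.149 0.394 0.   ] 0.68
top tray_front_right [0.274 0.398 0.003] 0.93
top tray_front_right [ 0.488 -0.259 -0.005] 0.59
scene tray [ 0.212  0.303 -0.001] 0.66
scene tray [ 0.543 -0.169  0.002] 0.61
scene tray_back_left [0.154 0.216 0.002] 0.93
scene tray_back_left [ 0.604 -0.075  0.002] 0.73
scene tray_back_right [0.146 0.392 0.002] 0.84
scene tray_back_right [ 0.609 -0.258 -0.002] 0.68
scene tray_front_right [ 0.271  0.394 -0.003] 0.75
scene tray_front_right [ 0.702 -0.306 -0.   ] 0.57
```

```bash
python3 -m jog '[{"xyz":[0.05,-0.8,0.1],"yaw":0,"jaw":-0.1},{"xyz":[0.1,-1.8,0.1],"yaw":0,"jaw":-0.1},{"xyz":[0.1,-2.8,0.1],"yaw":0,"jaw":-0.1},{"xyz":[0.1,-3.6,0.1],"yaw":0,"jaw":-0.1},{"xyz":[0.15,-4.2,0.1],"yaw":0,"jaw":-0.1},{"xyz":[0.15,-4.6,0.1],"yaw":0,"jaw":-0.1},{"xyz":[0.15,-4.8,0.1],"yaw":0,"jaw":-0.1},{"xyz":[0.15,-4.8,0.1],"yaw":0,"jaw":-0.1}]'
```

```text
clock: 6.22
tcp_pos: [0.5468, -0.1179, 0.0345]
eef_rot: [0.695, 0.719, -0.0, 0.0]
contact_force: [-0.3, 0.2, -0.9]
opening: 0.548
grip_force: 0.3
```

```bash
python3 -m jog '[{"xyz":[0,-0.2,0],"yaw":0,"jaw":-0.1},{"xyz":[0,-0.4,0],"yaw":0,"jaw":-0.1},{"xyz":[0,-0.4,0],"yaw":0,"jaw":-0.1}]'
```

```text
clock: 6.6
tcp_pos: [0.5469, -0.1215, 0.0345]
eef_rot: [0.695, 0.719, 0.0, 0.0]
contact_force: [-0.4, 3.7, 0.3]
opening: 0.549
grip_force: 2.0
```

```bash
python3 -m jog '[{"xyz":[0,-0.15,0],"yaw":0,"jaw":-0.1},{"xyz":[0,-0.3,0],"yaw":0,"jaw":-0.1},{"xyz":[0,-0.3,0],"yaw":0,"jaw":-0.1}]'
```

```text
clock: 6.98
tcp_pos: [0.5468, -0.1232, 0.0345]
eef_rot: [0.694, 0.72, 0.001, -0.001]
contact_force: [-0.0, 11.9, 1.0]
opening: 0.549
grip_force: 5.9
```

```bash
python3 -m jog '[{"xyz":[0,-0.15,0],"yaw":0,"jaw":-0.1},{"xyz":[0,-0.25,0],"yaw":0,"jaw":-0.1},{"xyz":[0,-0.25,0],"yaw":0,"jaw":-0.1}]'; python3 -m jog '[{"xyz":[0,0.6,0],"yaw":0,"jaw":-0.1},{"xyz":[0,3,0],"yaw":0,"jaw":-0.1},{"xyz":[0,5,0],"yaw":0,"jaw":-0.1},{"xyz":[0,5,4],"yaw":0,"jaw":-0.1},{"xyz":[0,5,10],"yaw":0,"jaw":-0.1},{"xyz":[0,5,14],"yaw":0,"jaw":-0.1}]'
python3 - <<'E'
from h import *
for c in ("top","scene"):
    im=r.get_image(c);cv2.imwrite(f"pics/{c}4.png",im[...,::-1])
    for t in ("tray","tray_back_left","tray_back_right","tray_front_right"):
        for d in r.landmark_of(c,t)[:2]:
            if d["point"][1]<.1: print(c,t,np.round(d["point"],3),round(d["confidence"],2))
a=cv2.imread("pics/top4.png")[90:290,300:500];b=cv2.imread("pics/scene4.png")[140:300,140:340]
cv2.imwrite("pics/v4.png",np.hstack([cv2.resize(a,(400,400)),cv2.resize(b,(400,400))]))
E
```

```text
clock: 7.35
tcp_pos: [0.5468, -0.1233, 0.0346]
eef_rot: [0.694, 0.72, 0.003, -0.002]
contact_force: [-1.3, 24.7, 4.1]
opening: 0.551
grip_force: 12.7
clock: 8.1
tcp_pos: [0.5471, -0.077, 0.1773]
eef_rot: [0.695, 0.719, 0.0, 0.001]
contact_force: [-0.2, 0.4, -1.4]
opening: 0.552
grip_force: 0.0
top tray_front_right [ 0.487 -0.311 -0.002] 0.72
scene tray [ 0.547 -0.224  0.001] 0.84
scene tray_back_left [ 0.605 -0.128  0.003] 0.81
scene tray_back_right [ 0.613 -0.31  -0.   ] 0.56
scene tray_front_right [ 0.612 -0.306 -0.004] 0.48
```

View pics/v4.png

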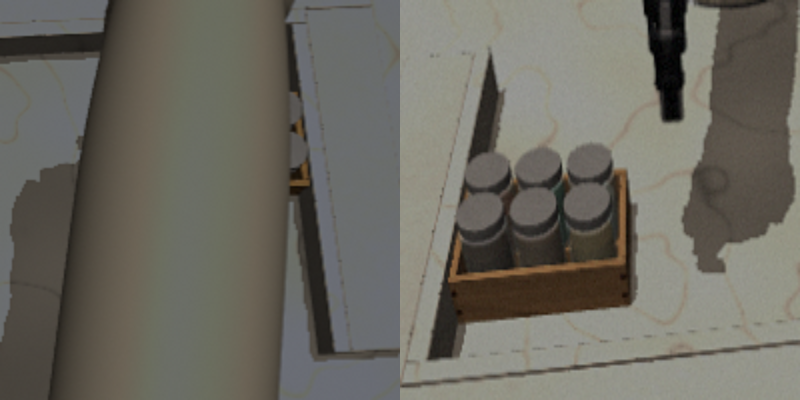

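Tray is flush along the side upstand, with the jars upright. Next I'll go to the front face and turn the gripper 90°.

```bash
python3 -m jog '[{"xyz":[-4,-3,0],"yaw":0.18,"jaw":-0.1},{"xyz":[-9,-7,0],"yaw":0.36,"jaw":-0.1},{"xyz":[-11,-12,0],"yaw":0.54,"jaw":-0.1},{"xyz":[-11,-15.2,0],"yaw":0.72,"jaw":-0.1},{"xyz":[-11,-15.2,0],"yaw":0.9,"jaw":-0.1},{"xyz":[-11,-15.2,0],"yaw":1.08,"jaw":-0.1},{"xyz":[-11,-15.2,0],"yaw":1.26,"jaw":-0.1},{"xyz":[-11,-15.2,0],"yaw":1.44,"jaw":-0.1},{"xyz":[-11,-15.2,0],"yaw":1.571,"jaw":-0.1},{"xyz":[-11,-15.2,-4],"yaw":1.571,"jaw":-0.1},{"xyz":[-11,-15.2,-8],"yaw":1.571,"jaw":-0.1},{"xyz":[-11,-15.2,-8],"yaw":1.571,"jaw":-0.1}]'
```

```text
clock: 10.1
tcp_pos: [0.4348, -0.2281, 0.0914]
eef_rot: [-0.018, 1.0, 0.001, -0.003]
contact_force: [0.4, -1.0, 0.2]
opening: 0.552
grip_force: 0.0
```

```bash
python3 -m jog '[{"xyz":[0,0,-3],"yaw":0,"jaw":-0.1},{"xyz":[0,0,-5.5],"yaw":0,"jaw":-0.1},{"xyz":[0,0,-5.5],"yaw":0,"jaw":-0.1},{"xyz":[1.5,0.05,-5.5],"yaw":0,"jaw":-0.1},{"xyz":[2.5,0.1,-5.5],"yaw":0,"jaw":-0.1},{"xyz":[3.5,0.1,-5.5],"yaw":0,"jaw":-0.1},{"xyz":[4.5,0.15,-5.5],"yaw":0,"jaw":-0.1},{"xyz":[5.5,0.2,-5.5],"yaw":0,"jaw":-0.1},{"xyz":[6.5,0.2,-5.5],"yaw":0,"jaw":-0.1},{"xyz":[7.5,0.25,-5.5],"yaw":0,"jaw":-0.1},{"xyz":[8.5,0.3,-5.5],"yaw":0,"jaw":-0.1},{"xyz":[9.5,0.3,-5.5],"yaw":0,"jaw":-0.1}]'
python3 - <<'E'
from h import *
im=r.get_image("scene")
for t in ("tray","tray_back_left","tray_back_right"):
    for d in r.landmark_of("scene",t)[:2]:
        if d["point"][1]<.1: print(t,np.round(d["point"],3),round(d["confidence"],2))
cv2.imwrite("pics/s5.png",cv2.resize(im[130:310,120:360,::-1],(800,600)))
E
```

```text
clock: 11.6
tcp_pos: [0.531, -0.226, 0.0396]
eef_rot: [-0.017, 1.0, -0.0, -0.001]
contact_force: [-11.5, 0.9, 7.5]
opening: 0.552
grip_force: 5.5
tray [ 0.605 -0.222  0.002] 0.8
tray_back_left [ 0.663 -0.125  0.001] 0.93
tray_back_right [ 0.67  -0.306 -0.001] 0.89
```

View pics/s5.png

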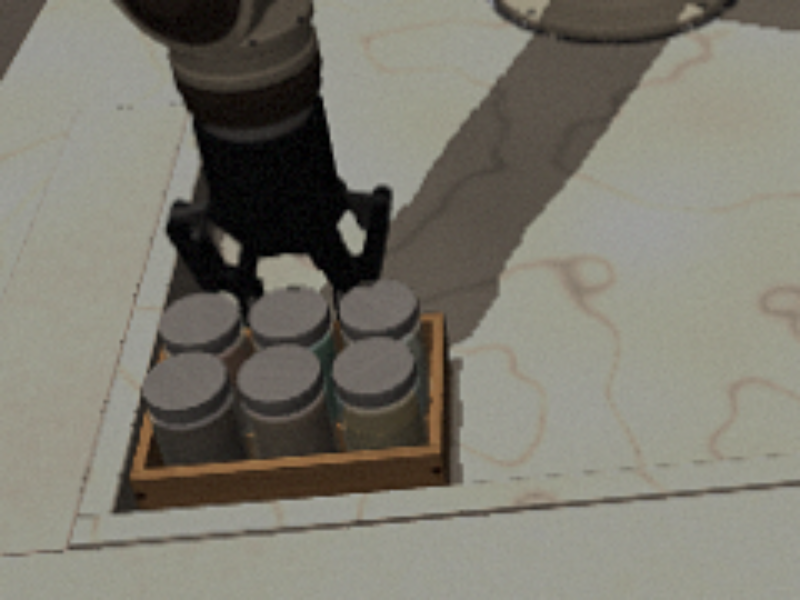

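```bash
python3 -m jog '[{"xyz":[0,0,0],"yaw":0,"jaw":-0.1},{"xyz":[0,0,0],"yaw":0,"jaw":-0.1}]'; python3 -m jog '[{"xyz":[0.7,0,0],"yaw":0,"jaw":-0.1},{"xyz":[1.4,0.05,0],"yaw":0,"jaw":-0.1},{"xyz":[2,0.05,0],"yaw":0,"jaw":-0.1},{"xyz":[2.5,0.1,0],"yaw":0,"jaw":-0.1},{"xyz":[2.8,0.1,0],"yaw":0,"jaw":-0.1},{"xyz":[2.8,0.1,0],"yaw":0,"jaw":-0.1}]'
```

```text
clock: 12.05
tcp_pos: [0.5317, -0.226, 0.0393]
eef_rot: [-0.018, 1.0, 0.0, 0.0]
contact_force: [0.3, 0.6, 0.0]
opening: 0.554
grip_force: 0.0
clock: 12.8
tcp_pos: [0.5589, -0.2251, 0.0393]
eef_rot: [-0.017, 1.0, 0.0, -0.001]
contact_force: [-5.4, -0.6, 3.1]
opening: 0.55
grip_force: 2.7
```

```bash
python3 -m jog '[{"xyz":[0.2,0,0],"yaw":0,"jaw":-0.1},{"xyz":[0.4,0,0],"yaw":0,"jaw":-0.1},{"xyz":[0.4,0,0],"yaw":0,"jaw":-0.1}]';python3 -m jog '[{"xyz":[0.15,0,0],"yaw":0,"jaw":-0.1},{"xyz":[0.25,0,0],"yaw":0,"jaw":-0.1},{"xyz":[0.25,0,0],"yaw":0,"jaw":-0.1}]'
```

```text
clock: 13.18
tcp_pos: [0.5625, -0.225, 0.0393]
eef_rot: [-0.017, 1.0, 0.0, -0.001]
contact_force: [-7.1, 0.1, 3.7]
opening: 0.554
grip_force: 3.6
clock: 13.55
tcp_pos: [0.5637, -0.225, 0.0393]
eef_rot: [-0.017, 1.0, 0.0, -0.003]
contact_force: [-14.4, -0.2, 8.7]
opening: 0.549
grip_force: 7.4
```

```bash
python3 -m jog '[{"xyz":[0.15,0,0],"yaw":0,"jaw":-0.1},{"xyz":[0.25,0,0],"yaw":0,"jaw":-0.1},{"xyz":[0.25,0,0],"yaw":0,"jaw":-0.1}]';python3 -m jog '[{"xyz":[-0.6,0,0],"yaw":0,"jaw":-0.1},{"xyz":[-3,0,0],"yaw":0,"jaw":-0.1},{"xyz":[-6,0,0],"yaw":0,"jaw":-0.1},{"xyz":[-8,0,4],"yaw":0,"jaw":-0.1},{"xyz":[-10,2,10],"yaw":0,"jaw":-0.1},{"xyz":[-12,8,14],"yaw":0,"jaw":-0.1},{"xyz":[-14,14,16],"yaw":0,"jaw":-0.1},{"xyz":[-14,20,16],"yaw":0,"jaw":-0.1},{"xyz":[-14,26,16],"yaw":0,"jaw":-0.1},{"xyz":[-14,26,16],"yaw":0,"jaw":-0.1},{"xyz":[-14,26,16],"yaw":0,"jaw":-0.1}]'
python3 - <<'E'
from h import *
for c in ("top","scene"):
    im=r.get_image(c);cv2.imwrite(f"pics/{c}6.png",im[...,::-1])
    for t in ("tray","tray_back_left","tray_back_right","tray_front_right"):
        for d in r.landmark_of(c,t)[:2]:
            if d["point"][1]<.1:
                v=np.array(d["point"][:2])-[.7015,-.307];s=.035
                print(c,t,"in corner mm",np.round(1000*np.array([v[0]+s*v[1],v[1]-s*v[0]])),round(d["confidence"],2))
a=cv2.imread("pics/top6.png")[80:200,340:460];b=cv2.imread("pics/scene6.png")[180:320,130:270]
cv2.imwrite("pics/v6.png",np.hstack([cv2.resize(a,(400,400)),cv2.resize(b,(400,400))]))
E
```

```text
clock: 13.92
tcp_pos: [0.5638, -0.225, 0.0393]
eef_rot: [-0.017, 1.0, 0.0, -0.005]
contact_force: [-28.0, 1.9, 15.8]
opening: 0.548
grip_force: 14.1
clock: 15.3
tcp_pos: [0.4288, 0.0353, 0.1994]
eef_rot: [-0.019, 1.0, -0.0, 0.0]
contact_force: [0.4, -0.8, 0.1]
opening: 0.554
grip_force: 0.0
top tray in corner mm [-59.  89.] 0.97
top tray_back_left in corner mm [ -2. 178.] 0.58
top tray_back_right in corner mm [-60.  88.] 0.71
top tray_front_right in corner mm [-121.    4.] 0.83
scene tray in corner mm [-84. 141.] 0.45
```

View pics/v6.png

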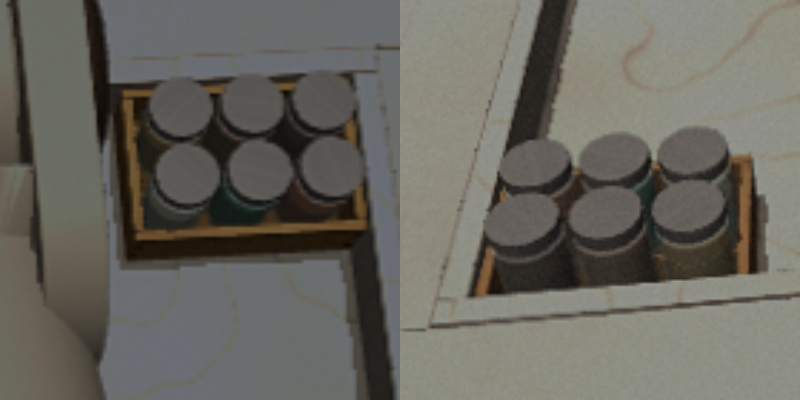

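Both ends look flush and the forces rose sharply at each wall. One confirming nudge against the side upstand, since sliding back could have opened a small gap.

```bash
python3 -m jog '[{"xyz":[4,-4,0],"yaw":-0.18,"jaw":-0.1},{"xyz":[8,-8,0],"yaw":-0.36,"jaw":-0.1},{"xyz":[12,-10,0],"yaw":-0.54,"jaw":-0.1},{"xyz":[16,-10.5,0],"yaw":-0.72,"jaw":-0.1},{"xyz":[19.8,-10.5,0],"yaw":-0.9,"jaw":-0.1},{"xyz":[19.8,-10.5,0],"yaw":-1.08,"jaw":-0.1},{"xyz":[19.8,-10.5,0],"yaw":-1.26,"jaw":-0.1},{"xyz":[19.8,-10.5,0],"yaw":-1.44,"jaw":-0.1},{"xyz":[19.8,-10.5,0],"yaw":-1.571,"jaw":-0.1},{"xyz":[19.8,-10.5,-5],"yaw":-1.571,"jaw":-0.1},{"xyz":[19.8,-10.5,-9],"yaw":-1.571,"jaw":-0.1},{"xyz":[19.8,-10.5,-9],"yaw":-1.571,"jaw":-0.1}]'
```

```text
clock: 17.3
tcp_pos: [0.6248, -0.07, 0.1059]
eef_rot: [0.695, 0.719, -0.002, -0.002]
contact_force: [-0.9, 0.1, 1.0]
opening: 0.543
grip_force: 0.0
```

```bash
python3 -m jog '[{"xyz":[0,0,-4],"yaw":0,"jaw":-0.1},{"xyz":[0,0,-6.8],"yaw":0,"jaw":-0.1},{"xyz":[0,0,-6.8],"yaw":0,"jaw":-0.1},{"xyz":[0.05,-1.5,-6.8],"yaw":0,"jaw":-0.1},{"xyz":[0.1,-3,-6.8],"yaw":0,"jaw":-0.1},{"xyz":[0.1,-4,-6.8],"yaw":0,"jaw":-0.1},{"xyz":[0.15,-4.6,-6.8],"yaw":0,"jaw":-0.1},{"xyz":[0.15,-4.6,-6.8],"yaw":0,"jaw":-0.1}]';python3 -m jog '[{"xyz":[0,-0.2,0],"yaw":0,"jaw":-0.1},{"xyz":[0,-0.4,0],"yaw":0,"jaw":-0.1},{"xyz":[0,-0.4,0],"yaw":0,"jaw":-0.1}]'
```

```text
clock: 18.3
tcp_pos: [0.6282, -0.1166, 0.0413]
eef_rot: [0.695, 0.719, 0.0, -0.0]
contact_force: [-0.0, 0.9, -0.6]
opening: 0.55
grip_force: 0.0
clock: 18.68
tcp_pos: [0.6282, -0.12, 0.0413]
eef_rot: [0.695, 0.719, 0.0, 0.0]
contact_force: [-0.1, -0.7, 0.7]
opening: 0.554
grip_force: 0.0
```

```bash
python3 -m jog '[{"xyz":[0,-0.1,0],"yaw":0,"jaw":-0.1},{"xyz":[0,-0.2,0],"yaw":0,"jaw":-0.1},{"xyz":[0,-0.2,0],"yaw":0,"jaw":-0.1}]';python3 -m jog '[{"xyz":[0,-0.1,0],"yaw":0,"jaw":-0.1},{"xyz":[0,-0.2,0],"yaw":0,"jaw":-0.1},{"xyz":[0,-0.2,0],"yaw":0,"jaw":-0.1}]'
```

```text
clock: 19.05
tcp_pos: [0.6281, -0.1202, 0.0413]
eef_rot: [0.694, 0.72, 0.001, -0.001]
contact_force: [-0.1, 9.5, 1.4]
opening: 0.553
grip_force: 4.6
clock: 19.42
tcp_pos: [0.6281, -0.1203, 0.0413]
eef_rot: [0.694, 0.72, 0.002, -0.002]
contact_force: [-1.2, 18.4, 2.9]
opening: 0.551
grip_force: 9.4
```

Contact is exactly where predicted and rigid at once, so the tray was already flush. Backing off.

```bash
python3 -m jog '[{"xyz":[0,0.6,0],"yaw":0,"jaw":-0.1},{"xyz":[0,3,0],"yaw":0,"jaw":-0.1},{"xyz":[0,5,0],"yaw":0,"jaw":-0.1},{"xyz":[-2,5,5],"yaw":0,"jaw":-0.1},{"xyz":[-8,5,11],"yaw":0,"jaw":-0.1},{"xyz":[-14,8,17],"yaw":0,"jaw":-0.1},{"xyz":[-20,14,18],"yaw":0,"jaw":-0.1},{"xyz":[-22,20,18],"yaw":0,"jaw":-0.1},{"xyz":[-22,24,18],"yaw":0,"jaw":-0.1},{"xyz":[-22,24,18],"yaw":0,"jaw":-0.1},{"xyz":[-22,24,18],"yaw":0,"jaw":-0.1}]'
python3 - <<'E'
from h import *
im=r.get_image("top");cv2.imwrite("pics/v7.png",cv2.convertScaleAbs(cv2.resize(im[80:220,320:480,::-1],(800,600)),alpha=1.6))
for t in ("tray","tray_back_left","tray_back_right","tray_front_right"):
    for d in r.landmark_of("top",t)[:2]:
        if d["point"][1]<.1:
            v=np.array(d["point"][:2])-[.7015,-.307];s=.035
            print(t,np.round(1000*np.array([v[0]+s*v[1],v[1]-s*v[0]])),round(d["confidence"],2))
E
```

```text
clock: 20.8
tcp_pos: [0.4073, 0.1181, 0.2219]
eef_rot: [0.693, 0.721, 0.001, 0.0]
contact_force: [0.2, 0.2, 0.7]
opening: 0.544
grip_force: 0.0
tray [-62.  90.] 0.95
tray_back_left [ -3. 174.] 0.57
tray_front_right [-122.    2.] 0.96
```

View pics/v7.png

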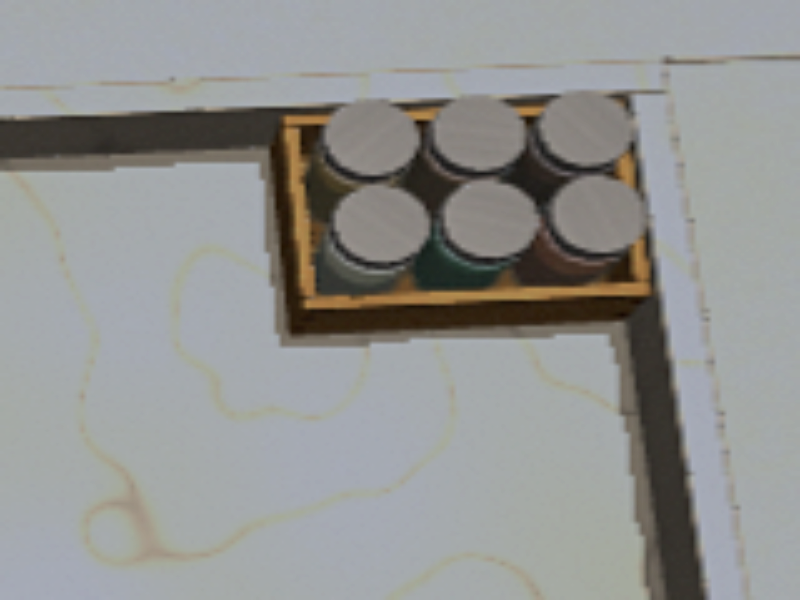

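The tray sits flush on both upstands with its jars upright. Its measured centre in the corner frame is (−62, 90) mm against the ideal (−62, 89).

```bash
python3 -c "
from bench import r
print(r.hand_in())"
```

```text
the job is handed in; nothing more can be done
None
```

I pushed the tray into the corner, flush against both upstands as far as the cameras and contact forces show, with all six jars upright and the mill, canister and mug left alone; the job is handed in at about 21 s, but no verdict was returned.

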